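# Count two samples into their pots through a fixed funnel

## Robot

A 6-joint arm with a two-finger parallel gripper is mounted at the origin on the work surface. World frame = base frame: x ahead of the robot, y to its left, z up, the work surface at z = 0. Lengths are in m, angles in degrees, forces in N, time in s.
With the tool pointing down it reaches from about 0.25 to 0.725 m from the base axis. Payload 9.7 kg.
Tool frame: the origin (TCP) lies midway between the tips of the shut fingers; the grasp point (between the pads) lies 19 mm behind it; z points along the fingers, y is the line along which they close (so a half turn about z gives the same grasp; the last joint's range is limited). The gripper opens to 85 mm and grips with 20 to 120 N. Pads are 22 mm wide; open, the fingers measure 114 mm over their backs; the gripper's body (76 mm by 85 mm) begins 54 mm behind the grasp point. The pads swing forward as they close: fully open they stand 13 mm farther back than shut.
Start: joints at [-66.349, 4.979, 10.078, 95.1, 0, 90], TCP at [0.221, -0.504, 0.231] pointing down, gripper open.
Joint ranges: [-179.16, 179.16], [-48.56, 103.87], [-65.8, 70.77], [-126.05, 130.52], [-82.76, 87.17], [-180, 180]. Speed limits (degrees/s): [127.2, 127.2, 147.25, 180, 180, 180].

## Interface

Orientations are given as [roll, pitch, yaw] about the fixed x, y, z axes, in that order (R = Rz(yaw) Ry(pitch) Rx(roll)).
In Python, from workcell import bot gives the robot as it stands. The module is installed in compiled form; this text tells all that it offers.
- The arm moves only by the tool send_rows, never from a script. Its argument "moves" is one flat list of numbers, 7 for each row, row after row: the shift along the world's x, y, z normalised to -1 to 1, where 1 is 0.025 m, then the turn, a rotation vector about the world's x, y, z normalised to -1 to 1, where 1 is 0.15 rad, then the closure, from -1 (fully open) to 1 (shut), so that 0 is half open. A call has 1 to 8 rows; each row shifts and turns the commanded pose from where the row before left it; what a row does not reach is not made up. A row lasts 1/8 s, in which the tool goes at most 62.5 mm and 10.7 degrees, less where a joint would pass 70% of its speed; a pose out of reach is approached as far as the arm can. A call with a number of a shift or a turn outside -1 to 1 is refused whole. A call with a gripper value outside its range is refused whole. The fingers move at their own pace and stop on an object; "squeeze" is the grip in N (left out, the last holds). Time passes only in rows, so rows that do not move let the fingers close. It gives the time, the measured TCP pose, the force, the opening and the grip force at its end, in the units of the state.
- bot.get_obs(): the state, without advancing time (a new reading comes with each control period).
- bot.camera(name): name is "scene" or "side" or "wrist"; returns a dict with "color" (384x512x3 uint8, red, green, blue), "camera_matrix" (3x3 intrinsics, pixels), "R" (3x3) and "t" (3): a world point X has camera coordinates R X + t. Camera axes: x right, y down, z forward; pixel columns grow to the right and rows downward; lengths in m; the calibration is good to about 2 mm. A picture is of the moment at which its call begins. There is no depth.
- bot.job_done(): hands the job in; it is judged then, once.
Trained networks look in the newest picture that a camera, given by its name, has taken for a name from the list of things; names that differ only in an ending like _2 or _b are one class to them, and where a whole thing is asked for, a point or a joint stands for the part that bears it (a point fixed in the world has none). Each returns a list of dicts, best first, with "p" (0 to 1); they miss things now and then, are a little off and sometimes report something else, mostly with a low value. They report only what shows in the picture. A call takes as long as a camera call.
- bot.boxes_of(camera, query): "extent" ([left, top, right, bottom] in pixels, round what is visible of it).
- bot.trace(camera, query): "region" (384x512 bool, what is visible of it) and "extent" ([left, top, right, bottom] in pixels, round what is visible of it).
- bot.landmark_of(camera, query): "pixel" ([column, row] in pixels: a listed point, or the origin of a listed thing).
The state is a dict: "time": time; "q": joint angles; "qd": joint speeds; "joint_efforts": joint torques, N m; "ee_pos": TCP position; "tcp_rot": TCP orientation; "wrist_force": force on the tool from outside, world axes, zero at the start; "torque": the same for the moment, N m; "opening": finger opening in m; "grasp_force": force on a finger pad.
Only numpy, scipy, OpenCV 4.12 (cv2) and the standard library are available. Lean on these libraries where they do the work, as an engineer would, in place of code of your own. Each camera call takes 0.05 s, during which the arm holds its last target. There are 200 camera calls.

## Task

Slide the carrier by its upright black handle until the round steel pot is centred under the fixed counting funnel, then pick up the slim capped vial and drop it through the funnel into that pot. Next slide the carrier until the square steel pot is centred under the funnel and drop the squat jar through the funnel into that one. Leave the carrier standing there, and leave the dropper bottle and the stoppered bottle beside the samples standing where they are.

Things in the scene. Friction and masses are not known exactly. Their poses are not given: they have to be found in the camera images.
- funnel_mid (a point): Centre of the fixed white counting funnel, 146 mm above the bench: an open ring with vertical axis, 134 to 158 mm above the bench, clear bore 72 mm in its lower 10 mm, flaring to a 100 mm mouth (108 mm outside) on top. A 24 mm wide bar, no higher than the funnel, carries it from a column behind it.
- round_pot (a point): Centre of the inner floor of the round open steel pot fixed on the carrier, 41 mm above the bench. The pot has inner diameter 72 mm at the floor and 78 mm at the rim, walls 4 mm, rim 122 mm above the bench (12 mm below the funnel).
- square_pot (a point): Centre of the inner floor of the square open steel pot fixed on the carrier. The pot is 84 mm square outside, 76 mm inside, rim 122 mm above the bench. In the carrier's axes it stands 60 mm nearer the robot (-x) and 110 mm to the right (-y) of the round pot.
- handle_grip (a point): Grip point on the carrier's handle, an upright black round post 22 mm in diameter at the carrier's front, 150 mm in front (-x) of the carrier's middle. This point is on the post's axis, 88 mm above the bench; the post's top is at 102 mm, its foot at 37 mm on the carrier plate.
- carrier (a joint): Position of the carrier along the stage's x slide (away from the robot), m, 0 to 0.09. About 2 N of friction; it stays where it is left. The round pot is under the funnel at 0.015, the square pot at 0.075.
- saddle (a joint): Position of the saddle, which bears the carrier, along the stage's y slide (to the left), m, 0 to 0.17; 2 N of friction. The round pot is under the funnel at 0.030, the square pot at 0.140.
- stage: Fixed base of the x-y stage on the bench; origin on the bench straight below the funnel's centre. Its x axis is the carrier's slide direction, its y axis the saddle's. Base plate from -100 to 170 mm in x and 195 mm to each side in y. The funnel's column stands at x = 142 mm; the display box on it reaches 167 mm above the bench.
- vial: Slim capped white vial, 25 mm in diameter, 75 mm tall, with black cap, standing upright on the metal sheet. Origin at the centre of its underside, z up its axis. About 40 g.
- vial_mid (a point): Middle of the vial, 37.5 mm above its underside.
- jar: Squat capped plastic jar, 47 mm in diameter, 60 mm tall, standing upright on the metal sheet. Origin at the centre of its underside, z up its axis. About 70 g.
- jar_mid (a point): Middle of the jar, 30 mm above its underside.
- sheet: Flat green enamelled metal sheet 220 x 220 x 6 mm fixed on the bench, on which vial, jar, dropper bottle and stoppered bottle stand (upper face 6 mm above the bench). Origin at the centre of its underside.
- dropper: Bystander: amber dropper bottle, 36 mm in diameter, 112 mm tall, on the sheet; origin at the centre of its underside.
- stoppered: Bystander: clear stoppered bottle, 44 mm in diameter, 104 mm tall, on the sheet; origin at the centre of its underside.

How it is judged:
By the outcome, as a careful person would: the job done as asked, in the order asked, and still so for the second after the job is handed in, with the robot touching nothing.
It also fails if it takes over 72 s, if anything falls off the work surface, if the arm or the gripper's body presses on something with over 40 N, if the wrist force passes 120 N, or if a joint passes its speed limit or range.

## Working session

There is one attempt and no reset: what is moved stays moved. The work goes in short steps, Python scripts to look and compute and a tool call to move; the robot and the scene stay as the last step left them, time stands still between calls to the robot, and variables do not carry over. Pictures are saved under pics/ and viewed, at most 11 in all, crops included, and the job is handed in when it is done.

Besides the shell and the picture viewer there is one more tool, called after "Emit:" as name(argument=value, ...), one argument or row to a line, values as JSON. send_rows: Moves the arm, as the interface text tells. Its arguments: {"type":"object","properties":{"moves":{"type":"array"},"squeeze":{"type":"number"}},"required":["moves"]}

```bash
mkdir -p pics; cat > h.py <<'E'
import numpy as np, cv2
from workcell import bot
from scipy.optimize import least_squares
def snap(c,fn=None):
    d=bot.camera(c)
    if fn: cv2.imwrite('pics/'+fn,d['color'][:,:,::-1])
    return d
def ray(d,p):
    K,R,t=map(np.array,(d['camera_matrix'],d['R'],d['t']))
    v=R.T@np.linalg.inv(K)@np.array([p[0],p[1],1.]); return -R.T@t, v/np.linalg.norm(v)
def onz(d,p,z):
    o,v=ray(d,p); return o+v*(z-o[2])/v[2]
def tri(rs):
    A=np.zeros((3,3));b=np.zeros(3)
    for o,v in rs:
        P=np.eye(3)-np.outer(v,v);A+=P;b+=P@o
    return np.linalg.solve(A,b)
def proj(d,X):
    c=np.array(d['R'])@X+np.array(d['t']); u=np.array(d['camera_matrix'])@c; return u[:2]/u[2]
E
python3 - <<'E'
from h import *
D={c:snap(c,c+'0.png') for c in ('scene','side','wrist')}
zs=dict(funnel_mid=.146,round_pot=.041,square_pot=.041,handle_grip=.088,vial_mid=.0435,jar_mid=.036,dropper=.006,stoppered=.006,sheet=0,stage=0)
for q,z in zs.items():
    rs=[]
    for c in D:
        r=bot.landmark_of(c,q)
        for e in r[:1]:
            print(q,c,np.round(e['pixel']),round(e['p'],2),'onz',onz(D[c],e['pixel'],z).round(3))
            if e['p']>.5: rs.append(ray(D[c],e['pixel']))
    if len(rs)>1: print('   tri',tri(rs).round(4))
im=np.hstack([cv2.imread('pics/scene0.png'),cv2.imread('pics/side0.png')])
cv2.imwrite('pics/a.png',cv2.resize(im,(800,300)))
E
```

```text
funnel_mid scene [258. 218.] 0.74 onz [ 0.622 -0.075  0.146]
funnel_mid side [267. 130.] 0.63 onz [ 0.627 -0.091  0.146]
   tri [ 0.624  -0.0829  0.1523]
round_pot scene [282. 242.] 0.72 onz [ 0.658 -0.022  0.041]
round_pot side [235. 170.] 0.82 onz [ 0.668 -0.02   0.041]
   tri [ 0.662  -0.0209  0.043 ]
square_pot scene [236. 265.] 0.64 onz [ 0.602 -0.139  0.041]
square_pot side [287. 160.] 0.6 onz [ 0.596 -0.138  0.041]
   tri [ 0.5991 -0.1388  0.0385]
handle_grip scene [206. 213.] 0.66 onz [ 0.467 -0.071  0.088]
handle_grip side [314. 180.] 0.65 onz [ 0.478 -0.08   0.088]
   tri [ 0.4737 -0.0753  0.0945]
vial_mid scene [289. 147.] 0.54 onz [0.47  0.372 0.043]
vial_mid side [159. 340.] 0.55 onz [0.467 0.355 0.043]
   tri [0.4703 0.3591 0.0482]
jar_mid scene [319. 160.] 0.83 onz [0.585 0.361 0.036]
jar_mid side [122. 297.] 0.78 onz [0.581 0.353 0.036]
   tri [0.5837 0.355  0.0372]
dropper scene [297. 186.] 0.63 onz [0.571 0.238 0.006]
dropper side [176. 266.] 0.66 onz [0.58  0.239 0.006]
   tri [0.5745 0.238  0.009 ]
stoppered scene [270. 181.] 0.71 onz [0.486 0.219 0.006]
stoppered side [211. 300.] 0.6 onz [0.474 0.239 0.006]
   tri [ 0.4782  0.2349 -0.0071]
sheet scene [298. 175.] 0.95 onz [0.543 0.302 0.   ]
sheet side [173. 304.] 0.91 onz [ 0.523  0.292 -0.   ]
   tri [ 0.5341  0.2965 -0.0034]
stage scene [255. 267.] 0.63 onz [ 0.623 -0.093 -0.   ]
stage side [262. 180.] 0.91 onz [ 0.622 -0.071  0.   ]
   tri [ 0.6234 -0.0818 -0.0094]
```

View pics/scene0.png

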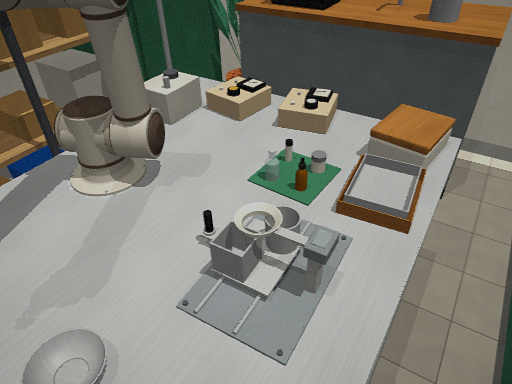

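View pics/side0.png

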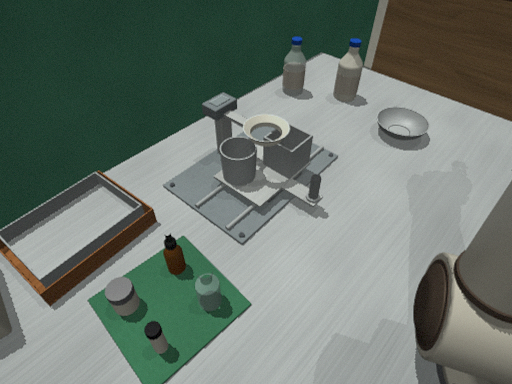

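The scene picture shows the funnel ring at (258,218), the handle at (207,222) and the sheet with its four items at (295,175). The side picture shows the handle at (314,186), the vial at (157,338) and the jar at (123,297). The landmarks agree with both.

```bash
python3 - <<'E'
from h import *
s=bot.get_obs();print({k:np.round(s[k],3) for k in('q','ee_pos','tcp_rot','opening','wrist_force')})
a=snap('scene');b=snap('side')
for p in [(186,303),(279,352),(344,238)]: print('scene',onz(a,p,.008).round(3))
for p in [(172,184),(241,235),(336,157)]: print('side',onz(b,p,.008).round(3))
# bystander/sample fits: min-area circles from masks too
for q in('vial','jar','handle_grip'):
    for c in('scene','side'):
        r=bot.boxes_of(c,q); print(q,c,[(np.round(e['extent']),round(e['p'],2)) for e in r[:2]])
E
```

```text
{'q': array([-6.6348e+01,  4.9790e+00,  1.0078e+01,  9.5098e+01, -1.0000e-03,
        8.9998e+01]), 'ee_pos': array([ 0.221, -0.504,  0.231]), 'tcp_rot': array([1.79998e+02, 1.00000e-03, 2.36540e+01]), 'opening': np.float64(0.086), 'wrist_force': array([-0.006,  0.071, -0.564])}
scene [ 0.549 -0.264  0.008]
scene [ 0.781 -0.258  0.008]
scene [0.775 0.101 0.008]
side [0.773 0.097 0.008]
side [0.536 0.094 0.008]
side [ 0.529 -0.27   0.008]
vial scene [(array([286., 141., 294., 163.]), 0.73)]
vial side [(array([138., 322., 168., 356.]), 0.62)]
jar scene [(array([311., 154., 326., 174.]), 0.6), (array([200., 207., 302., 296.]), 0.34)]
jar side [(array([104., 275., 141., 316.]), 0.69)]
handle_grip scene [(array([201., 208., 302., 295.]), 0.78), (array([266., 152., 278., 181.]), 0.2)]
handle_grip side [(array([211., 124., 322., 206.]), 0.79), (array([142., 322., 169., 355.]), 0.51)]
```

Emit:
send_rows(
  moves=[0.562,0.953,0,0,0,0.643,-0.4,0.562,0.953,0,0,0,0.643,-0.4,0.562,0.953,0,0,0,0.643,-0.4,0.562,0.953,0,0,0,0.643,-0.4,0.562,0.953,0,0,0,0.643,-0.4,0.562,0.953,0,0,0,0.643,-0.4,0.562,0.953,0,0,0,0.643,-0.4,0.562,0.953,0,0,0,0.643,-0.4],
  squeeze=40,
)

```text
time: 3.05
ee_pos: [0.3334, -0.3124, 0.2314]
tcp_rot: [180.0, 0.0, 68.0]
wrist_force: [0.7, 0.0, -0.0]
opening: 0.0594
grasp_force: 0.0
```

Emit:
send_rows(
  moves=[0.562,0.953,0,0,0,0.643,-0.4,0.562,0.953,0,0,0,0.643,-0.4,0.562,0.953,0,0,0,0.643,-0.4,0.562,0.953,0,0,0,0.643,-0.4,0.562,0.953,0,0,0,0,-0.4,0.562,0.953,0,0,0,0,-0.4,0.562,0.953,0,0,0,0,-0.4,0.2,0.4,0,0,0,0,-0.4],
)

```text
time: 4.05
ee_pos: [0.4368, -0.1355, 0.2313]
tcp_rot: [180.0, -0.0, 90.0]
wrist_force: [0.2, -0.4, 0.1]
opening: 0.0598
grasp_force: 0.0
```

```bash
python3 - <<'E'
from h import *
s=bot.get_obs();print({k:np.round(s[k],3) for k in('time','q','ee_pos','tcp_rot','opening','wrist_force')})
d=snap('wrist','w1.png')
for q,z in dict(funnel_mid=.146,handle_grip=.088,square_pot=.041,round_pot=.041).items():
    for e in bot.landmark_of('wrist',q)[:1]: print(q,np.round(e['pixel']),round(e['p'],2),onz(d,e['pixel'],z).round(4))
E
```

```text
{'time': np.float64(4.05), 'q': array([-1.7229e+01, -7.6390e+00, -2.3010e+00,  9.5336e+01,  3.0000e-03,
        7.2724e+01]), 'ee_pos': array([ 0.437, -0.135,  0.231]), 'tcp_rot': array([ 1.79997e+02, -2.00000e-03,  9.00460e+01]), 'opening': np.float64(0.06), 'wrist_force': array([ 0.247, -0.408,  0.115])}
handle_grip [303. 124.] 0.87 [ 0.4753 -0.079   0.088 ]
square_pot [396. 164.] 0.95 [ 0.596  -0.1284  0.041 ]
```

View pics/w1.png

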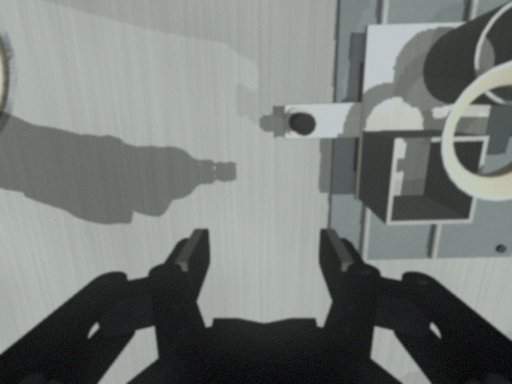

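The wrist view shows the handle top at (302,124) and the funnel at the right; handle estimate (0.475, -0.078).

Emit:
send_rows(
  moves=[0.5,0.76,0,0,0,0,-0.4,0.5,0.76,0,0,0,0,-0.4,0.5,0.76,0,0,0,0,-0.4,0,0,-0.9,0,0,0,-0.4,0,0,-0.9,0,0,0,-0.4,0,0,-0.9,0,0,0,-0.4,0,0,-0.9,0,0,0,-0.4,0,0,0,0,0,0,-0.4],
)

```text
time: 5.3
ee_pos: [0.4728, -0.08, 0.1399]
tcp_rot: [-179.8, -0.0, 89.9]
wrist_force: [0.3, 1.1, 0.1]
opening: 0.0596
grasp_force: 0.0
```

```bash
python3 - <<'E'
from h import *
d=snap('wrist')
for q,z in dict(handle_grip=.088,square_pot=.041,funnel_mid=.146).items():
    for e in bot.landmark_of('wrist',q)[:1]: print(q,np.round(e['pixel']),round(e['p'],2),onz(d,e['pixel'],z).round(4))
print(bot.get_obs()['ee_pos'])
E
```

```text
handle_grip [268. 205.] 0.84 [ 0.475  -0.0773  0.088 ]
square_pot [396. 240.] 0.55 [ 0.5972 -0.1293  0.041 ]
[ 0.47431574 -0.07980226  0.14249855]
```

Emit:
send_rows(
  moves=[0,0.1,-0.9,0,0,0,-0.4,0,0,-0.9,0,0,0,-0.4,0,0,-0.9,0,0,0,-0.4,0,0,-0.2,0,0,0,-0.4,0,0,0,0,0,0,1,0,0,0,0,0,0,1,0,0,0,0,0,0,1,0,0,0,0,0,0,1],
)

```text
time: 6.5
ee_pos: [0.4747, -0.0771, 0.0701]
tcp_rot: [179.9, 0.0, 90.0]
wrist_force: [0.1, -0.5, 6.5]
opening: 0.0209
grasp_force: 39.1
```

```bash
python3 - <<'E'
from h import *
s=bot.get_obs();print({k:np.round(s[k],4) for k in('time','ee_pos','opening','grasp_force','wrist_force')})
D={c:snap(c) for c in('scene','side')}
for q,z in dict(funnel_mid=.146,round_pot=.041,square_pot=.041).items():
    rs=[]
    for c in D:
        for e in bot.landmark_of(c,q)[:1]: print(q,c,onz(D[c],e['pixel'],z).round(3),round(e['p'],2)); rs.append(ray(D[c],e['pixel']))
    if len(rs)>1: print(tri(rs).round(4))
# funnel ring mask ellipse centre
for c in D:
    r=bot.trace(c,'funnel_mid'); print(c,[(np.round(e['extent']),e['p']) for e in r[:1]])
E
```

```text
{'time': np.float64(6.5), 'ee_pos': array([ 0.4747, -0.0771,  0.0701]), 'opening': np.float64(0.0209), 'grasp_force': np.float64(39.1309), 'wrist_force': array([ 0.0842, -0.5363,  6.5172])}
funnel_mid side [ 0.613 -0.08   0.146] 0.64
round_pot scene [ 0.649 -0.024  0.041] 0.66
round_pot side [ 0.657 -0.022  0.041] 0.73
[ 0.6525 -0.0222  0.0424]
square_pot scene [ 0.599 -0.131  0.041] 0.74
square_pot side [ 0.585 -0.131  0.041] 0.8
[ 0.5923 -0.1314  0.0367]
scene [(array([232., 203., 339., 290.]), 0.91)]
side [(array([202.,  94., 290., 148.]), 0.81)]
```

Emit:
send_rows(
  moves=[-0.2,-0.4,0,0,0,0,1,-0.2,-0.4,0,0,0,0,1,-0.2,-0.4,0,0,0,0,1,-0.2,-0.4,0,0,0,0,1,-0.2,-0.4,0,0,0,0,1,-0.2,-0.4,0,0,0,0,1,0,0,0,0,0,0,1],
)

```text
time: 7.88
ee_pos: [0.4443, -0.1379, 0.07]
tcp_rot: [179.9, 0.1, 89.9]
wrist_force: [-1.9, -2.0, 7.1]
opening: 0.0209
grasp_force: 39.4
```

```bash
python3 - <<'E'
from h import *
s=bot.get_obs();print({k:np.round(s[k],4) for k in('time','ee_pos','opening','grasp_force','wrist_force')})
a=snap('scene','s2.png');b=snap('side','d2.png')
for d,c in((a,(258,218)),(b,(267,130))): print(d['color'][c[1]-20:c[1]+20:4,c[0]].tolist())
ca=cv2.resize(cv2.imread('pics/s2.png')[170:320,170:370],None,fx=2,fy=2,interpolation=2)
cb=cv2.resize(cv2.imread('pics/d2.png')[80:230,170:370],None,fx=2,fy=2,interpolation=2)
cv2.imwrite('pics/c2.png',np.hstack([ca,cb]))
for d,c in((a,'scene'),(b,'side')):
  for q in('round_pot','square_pot'):
    for e in bot.landmark_of(c,q)[:1]: print(q,c,onz(d,e['pixel'],.041).round(3),round(e['p'],2))
E
```

```text
{'time': np.float64(7.875), 'ee_pos': array([ 0.4443, -0.1379,  0.07  ]), 'opening': np.float64(0.0209), 'grasp_force': np.float64(39.3991), 'wrist_force': array([-1.8543, -2.0016,  7.1071])}
[[189, 191, 187], [205, 208, 209], [208, 210, 203], [213, 212, 200], [145, 147, 137], [93, 97, 95], [95, 97, 95], [97, 99, 99], [99, 102, 99], [221, 224, 223]]
[[193, 199, 195], [214, 218, 208], [220, 220, 203], [176, 175, 162], [127, 132, 128], [126, 134, 132], [87, 90, 87], [86, 90, 90], [103, 104, 99], [94, 94, 93]]
round_pot scene [ 0.616 -0.082  0.041] 0.7
square_pot scene [ 0.575 -0.196  0.041] 0.68
round_pot side [ 0.63  -0.09   0.041] 0.79
square_pot side [ 0.637 -0.087  0.041] 0.65
```

View pics/c2.png

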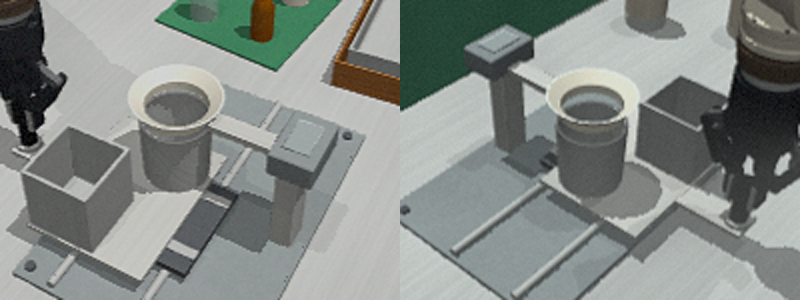

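Crop shows the round pot under the funnel: scene funnel spans crop columns 128–225 and pot 141–211; side funnel 546–639 and pot 556–627. Solving both centres from these edges.

```bash
python3 - <<'E'
from h import *
a=snap('scene');b=snap('side')
th=np.linspace(0,2*np.pi,180)
def cols(d,c,r,z):
    P=np.array([proj(d,np.array([c[0]+r*np.cos(t),c[1]+r*np.sin(t),z])) for t in th]); return P[:,0].min(),P[:,0].max(),P[:,1].min(),P[:,1].max()
A=lambda x:170+x/2; B=lambda x:170+(x-400)/2
obsF=[(a,A(128),A(225),170+64/2),(b,B(546),B(639),80+65/2)]
f=lambda c:sum([[u-v for u,v in zip(cols(d,c,.054,.158),o)] for d,*o in obsF],[])
F=least_squares(f,[.624,-.082]); print('F',F.x,np.round(F.fun,1))
# pot body just under the funnel, approx z=.08, r~.0415 (columns only)
obsP=[(a,A(141),A(211)),(b,B(556),B(627))]
g=lambda c:sum([[u-v for u,v in zip(cols(d,c,.042,.09)[:2],o)] for d,*o in obsP],[])
P=least_squares(g,[.624,-.082]); print('P',P.x,np.round(P.fun,1))
E
```

```text
F [ 0.62905751 -0.08693223] [-1.3 -0.4  0.4 -1.4 -0.4 -0.1]
P [ 0.63322123 -0.09453645] [-1.2  0.6  0.2 -0.8]
```

Emit:
send_rows(
  moves=[0,0,0,0,0,0,-0.4,0,0,0,0,0,0,-0.4,0,0,0.9,0,0,0,-0.4,0,0,1,0,0,0,-0.4,0,0,1,0,0,0,-0.4,0,0,1,0,0,0,-0.4,0.7,0,1,0,0,0,-0.4,0.9,0,1,0,0,0,-0.4],
)

```text
time: 9.28
ee_pos: [0.4842, -0.1369, 0.2172]
tcp_rot: [180.0, 0.0, 90.0]
wrist_force: [-0.2, 0.0, 0.6]
opening: 0.06
grasp_force: 0.0
```

Emit:
send_rows(
  moves=[1,0,1,0,0,0,-0.4,1,0,1,0,0,0,-0.4,1,0,1,0,0,0,-0.4,1,0,1,0,0,0,-0.4,1,0,0,0,0,0,-0.4,0.5,0,0,0,0,0,-0.4,0,0,0,0,0,0,-0.4],
)

```text
time: 10.15
ee_pos: [0.622, -0.1368, 0.3151]
tcp_rot: [-179.9, -0.0, 90.0]
wrist_force: [0.1, 0.3, 0.1]
opening: 0.0597
grasp_force: 0.0
```

```bash
python3 - <<'E'
from h import *
s=bot.get_obs();print({k:np.round(s[k],4) for k in('time','ee_pos','q')})
d=snap('wrist','w3.png'); print('cam',ray(d,(256,192))[0].round(3))
for q,z in dict(funnel_mid=.146,handle_grip=.088,square_pot=.041,round_pot=.041).items():
    for e in bot.landmark_of('wrist',q)[:1]: print(q,np.round(e['pixel']),round(e['p'],2),onz(d,e['pixel'],z).round(4))
E
```

```text
{'time': np.float64(10.15), 'ee_pos': array([ 0.622 , -0.1368,  0.3151]), 'q': array([-1.240760e+01,  2.165590e+01,  3.956760e+01,  1.080112e+02,
        4.300000e-03,  7.760690e+01])}
cam [ 0.622 -0.066  0.457]
handle_grip [133. 165.] 0.78 [ 0.4449 -0.1384  0.088 ]
square_pot [226. 192.] 0.96 [ 0.5624 -0.1895  0.041 ]
round_pot [264. 117.] 0.91 [ 0.6204 -0.077   0.041 ]
```

View pics/w3.png

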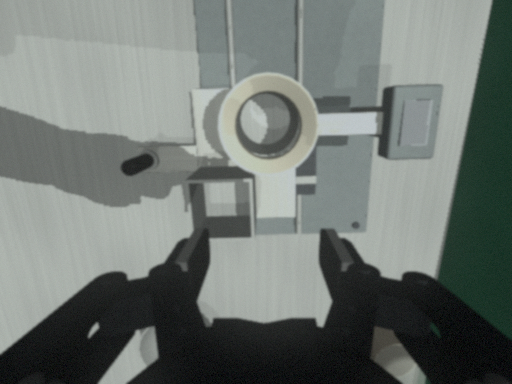

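The wrist view shows the funnel mouth as a circle of about columns 219–319, rows 72–172 (centre 269,122), with the round pot's floor inside it.

```bash
python3 - <<'E'
from h import *
d=snap('wrist'); im=d['color'].astype(int)
m=((im[:,:,0]-im[:,:,2])>10)&(im[:,:,0]>150)
m=m.astype(np.uint8); m[:50]=0; m[200:]=0; m[:,:190]=0; m[:,340:]=0
n,l,st,ce=cv2.connectedComponentsWithStats(m); k=1+st[1:,4].argmax(); cs,_=cv2.findContours((l==k).astype(np.uint8),0,1)
c=max(cs,key=len); e=cv2.fitEllipse(cv2.convexHull(c)); print(st[k],e, onz(d,e[0],.158))
F=onz(d,e[0],.158)
# project expected pot floor circle and bore
th=np.linspace(0,6.283,300); g=np.array(d['color'])[:,:,::-1].copy()
def ring(c,r,z,col):
    P=np.array([proj(d,np.array([c[0]+r*np.cos(t),c[1]+r*np.sin(t),z])) for t in th])
    cv2.polylines(g,[np.round(P*16).astype(np.int32)],True,col,1,shift=4)
ring(F,.054,.158,(0,0,255)); ring(F,.036,.134,(0,0,255)); ring(F,.036,.041,(0,255,0)); ring(F,.039,.122,(255,0,0))
cv2.imwrite('pics/c3.png',cv2.resize(g[50:210,180:350],None,fx=4,fy=4,interpolation=cv2.INTER_CUBIC)[:600])
E
```

```text
[ 223   75   95   98 2992] ((270.0478515625, 122.81916046142578), (93.92571258544922, 97.17144775390625), 171.825439453125) [ 0.6268801  -0.07995556  0.158     ]
```

View pics/c3.png

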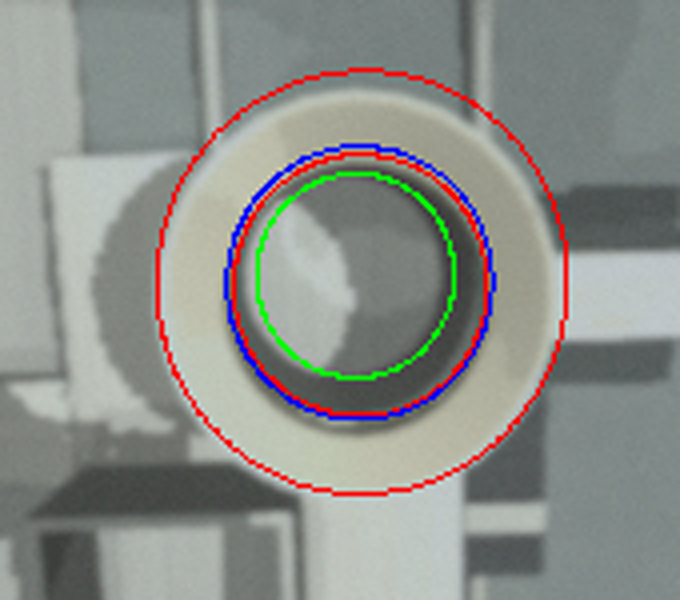

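The round pot floor sits within about 3 mm of the funnel axis (F ≈ 0.625, -0.083), so it is well centred. Next, the vial.

Emit:
send_rows(
  moves=[-0.3,1,0,0,0,0,-0.3,-0.3,1,0,0,0,0,-0.3,-0.3,1,0,0,0,0,-0.3,-0.3,1,0,0,0,0,-0.3,-0.3,1,0,0,0,0,-0.3,-0.3,1,-0.2,0,0,0,-0.3,-0.3,1,-0.2,0,0,0,-0.3,-0.3,1,-0.2,0,0,0,-0.3],
)

```text
time: 11.45
ee_pos: [0.5607, 0.0637, 0.3016]
tcp_rot: [180.0, -0.0, 90.0]
wrist_force: [-0.4, -0.1, 0.1]
opening: 0.0558
grasp_force: 0.0
```

Emit:
send_rows(
  moves=[-0.3,1,-0.3,0,0,0,-0.3,-0.3,1,-0.3,0,0,0,-0.3,-0.3,1,-0.3,0,0,0,-0.3,-0.3,1,-0.3,0,0,0,-0.3,-0.3,1,-0.3,0,0,0,-0.3,-0.3,1,-0.3,0,0,0,-0.3,-0.3,0.8,-0.3,0,0,0,-0.3,0,0,0,0,0,0,-0.3],
)

```text
time: 12.45
ee_pos: [0.508, 0.2338, 0.2485]
tcp_rot: [-180.0, 0.0, 90.1]
wrist_force: [0.3, -0.5, -0.4]
opening: 0.0556
grasp_force: 0.0
```

```bash
cat > look.py <<'E'
from h import *
import sys
s=bot.get_obs();print({k:np.round(s[k],4) for k in('time','ee_pos','q','opening','grasp_force')})
d=snap('wrist',sys.argv[1])
for q,z in dict(vial_mid=.0435,jar_mid=.036,dropper=.006,stoppered=.006).items():
    for e in bot.landmark_of('wrist',q)[:1]: print(q,np.round(e['pixel']),round(e['p'],2),onz(d,e['pixel'],z).round(4))
E
python3 look.py w4.png
```

```text
{'time': np.float64(12.45), 'ee_pos': array([0.508 , 0.2338, 0.2485]), 'q': array([2.470780e+01, 6.726600e+00, 1.390270e+01, 9.720320e+01,
       2.200000e-03, 1.146355e+02]), 'opening': np.float64(0.0556), 'grasp_force': np.float64(0.0)}
jar_mid [325.  66.] 0.69 [0.579  0.3534 0.036 ]
dropper [317. 160.] 0.98 [0.5809 0.2367 0.006 ]
stoppered [240. 156.] 0.8 [0.4734 0.2417 0.006 ]
```

View pics/w4.png

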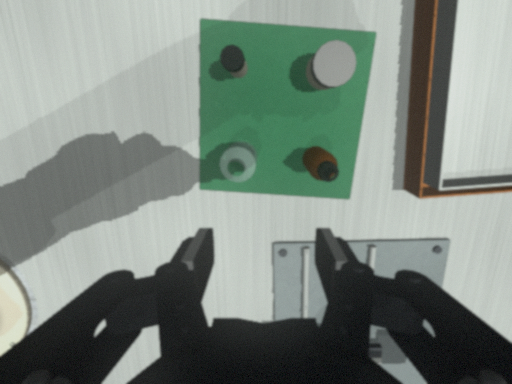

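The wrist view shows the vial cap at (232,57), jar (335,65), stoppered bottle (238,162) and dropper (320,163). Moving closer to the vial.

Emit:
send_rows(
  moves=[-0.32,0.9,-0.3,0,0,0,-0.3,-0.32,0.9,-0.3,0,0,0,-0.3,-0.32,0.9,-0.3,0,0,0,-0.3,-0.32,0.9,-0.3,0,0,0,-0.3,-0.32,0.9,-0.3,0,0,0,-0.3,0,0,0,0,0,0,-0.3],
)

```text
time: 13.45
ee_pos: [0.4686, 0.346, 0.2107]
tcp_rot: [-180.0, 0.0, 90.0]
wrist_force: [-0.1, -0.0, 0.7]
opening: 0.0554
grasp_force: 0.0
```

```bash
cat >> look.py <<'E'
for q,z in dict(vial=.081,jar=.066).items():
    r=bot.trace('wrist',q)
    if r:
        e=r[0]; x0,y0,x1,y1=e['extent']; print(q,'extent',np.round(e['extent']),round(e['p'],2))
E
python3 look.py w5.png
python3 - <<'E'
from h import *
d=snap('wrist'); g=d['color'].max(2)
m=(g<70).astype(np.uint8); m[230:]=0
n,l,st,ce=cv2.connectedComponentsWithStats(m)
for k in range(1,n):
    if st[k,4]>150: print(st[k],ce[k].round(1),onz(d,ce[k],.081).round(4))
E
```

```text
{'time': np.float64(13.45), 'ee_pos': array([0.4686, 0.346 , 0.2107]), 'q': array([3.644060e+01, 9.169300e+00, 1.240110e+01, 9.328310e+01,
       3.000000e-03, 1.264162e+02]), 'opening': np.float64(0.0554), 'grasp_force': np.float64(0.0)}
vial_mid [267. 167.] 0.8 [0.4713 0.3541 0.0435]
jar_mid [362. 166.] 0.95 [0.5815 0.353  0.036 ]
dropper [344. 240.] 0.95 [0.5777 0.2441 0.006 ]
stoppered [270. 240.] 0.59 [0.4768 0.2451 0.006 ]
vial extent [373. 321. 432. 384.] 0.71
jar extent [338. 144. 392. 192.] 0.64
[ 437   76   39  154 3379] [454.9 151.7] [0.6565 0.3754 0.081 ]
[ 462   88   37  142 2592] [479.9 157.1] [0.6821 0.3699 0.081 ]
[257 158  24  25 453] [268.6 169.8] [0.4735 0.3576 0.081 ]
```

Emit:
send_rows(
  moves=[0.14,0.4,-0.95,0,0,0,-0.3,0,0,-0.95,0,0,0,-0.3,0,0,-0.95,0,0,0,-0.3,0,0,-0.95,0,0,0,-0.3,0,0,-0.95,0,0,0,-0.3,0,0,-0.95,0,0,0,-0.3,0,0,-0.95,0,0,0,-0.3,0,0,-0.1,0,0,0,-0.3],
)

```text
time: 14.85
ee_pos: [0.4716, 0.3547, 0.041]
tcp_rot: [-179.9, 0.1, 89.9]
wrist_force: [-0.9, 0.5, 0.9]
opening: 0.0551
grasp_force: 0.0
```

Emit:
send_rows(
  moves=[0,0,0,0,0,0,1,0,0,0,0,0,0,1,0,0,0,0,0,0,1,0,0,0,0,0,0,1],
  squeeze=30,
)

```text
time: 15.35
ee_pos: [0.4731, 0.356, 0.0438]
tcp_rot: [179.9, -0.1, 90.0]
wrist_force: [-0.1, -0.1, 5.5]
opening: 0.024
grasp_force: 29.5
```

Emit:
send_rows(
  moves=[0,0,1,0,0,0,1,0,0,1,0,0,0,1,0,0,1,0,0,0,1,0,0,1,0,0,0,1,0,0,1,0,0,0,1,0.1,-0.3,1,0,0,0,1,0.34,-0.95,1,0,0,0,1,0.34,-0.95,1,0,0,0,1],
)

```text
time: 16.35
ee_pos: [0.4918, 0.3001, 0.2433]
tcp_rot: [-180.0, 0.0, 90.0]
wrist_force: [-0.0, 0.3, -0.1]
opening: 0.024
grasp_force: 29.4
```

Emit:
send_rows(
  moves=[0.34,-0.97,0.4,0,0,0,1,0.34,-0.97,0,0,0,0,1,0.34,-0.97,0,0,0,0,1,0.34,-0.97,0,0,0,0,1,0.34,-0.97,0,0,0,0,1,0.34,-0.97,0,0,0,0,1,0.34,-0.97,0,0,0,0,1,0.34,-0.97,0,0,0,0,1],
)

```text
time: 17.35
ee_pos: [0.56, 0.1058, 0.2526]
tcp_rot: [-180.0, -0.0, 90.0]
wrist_force: [-0.1, -0.4, -1.3]
opening: 0.0239
grasp_force: 29.4
```

Emit:
send_rows(
  moves=[0.34,-0.97,0,0,0,0,1,0.34,-0.97,0,0,0,0,1,0.34,-0.97,0,0,0,0,1,0.34,-0.97,0,0,0,0,1,0.34,-0.97,0,0,0,0,1,0,0,0,0,0,0,1,0,0,0,0,0,0,1],
)

```text
time: 18.23
ee_pos: [0.6022, -0.0143, 0.2525]
tcp_rot: [-180.0, -0.0, 90.0]
wrist_force: [-0.3, 0.0, -0.6]
opening: 0.0238
grasp_force: 29.5
```

Emit:
send_rows(
  moves=[0.31,-0.92,0,0,0,0,1,0.31,-0.92,0,0,0,0,1,0.3,-0.91,0,0,0,0,1,0,0,0,0,0,0,1,0,0,0,0,0,0,1],
)

```text
time: 18.85
ee_pos: [0.6254, -0.0838, 0.2523]
tcp_rot: [-180.0, -0.0, 89.9]
wrist_force: [-0.7, -0.0, -0.0]
opening: 0.024
grasp_force: 29.5
```

```bash
python3 - <<'E'
from h import *
s=bot.get_obs();print({k:np.round(s[k],4) for k in('time','ee_pos','opening','grasp_force')})
a=snap('scene','s6.png');b=snap('side','d6.png');w=snap('wrist','w6.png')
ca=cv2.resize(cv2.imread('pics/s6.png')[130:280,190:340],None,fx=2.6,fy=2.6,interpolation=2)
cb=cv2.resize(cv2.imread('pics/d6.png')[50:200,190:340],None,fx=2.6,fy=2.6,interpolation=2)
cv2.imwrite('pics/c6.png',np.hstack([ca,cb]))
E
```

```text
{'time': np.float64(18.85), 'ee_pos': array([ 0.6254, -0.0838,  0.2523]), 'opening': np.float64(0.024), 'grasp_force': np.float64(29.5336)}
```

View pics/c6.png

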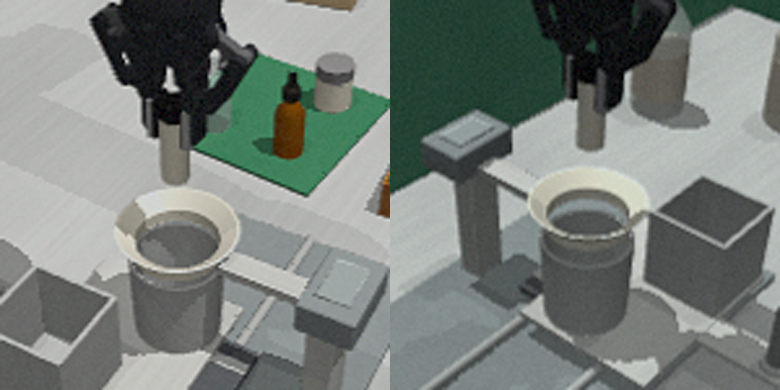

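The vial hangs upright above the funnel centre (crop column 175 in scene, 590 in side, both matching the mouth). Lower and release.

Emit:
send_rows(
  moves=[0,0,-0.9,0,0,0,1,0,0,-0.9,0,0,0,1,0,0,-0.9,0,0,0,1,0,0,-0.6,0,0,0,1,0,0,0,0,0,0,1,0,0,0,0,0,0,-0.6,0,0,0,0,0,0,-0.6,0,0,0,0,0,0,-0.6],
)

```text
time: 20.0
ee_pos: [0.6257, -0.0835, 0.1707]
tcp_rot: [179.9, 0.0, 90.0]
wrist_force: [-0.5, -0.2, 0.3]
opening: 0.0685
grasp_force: 0.0
```

Emit:
send_rows(
  moves=[0,0,1,0,0,0,-0.6,0,0,1,0,0,0,-0.6,0,0,1,0,0,0,-0.6,0,-0.7,1,0,0,0,-0.4,0,-0.7,1,0,0,0,-0.4,0,-0.7,1,0,0,0,-0.4,0,0,0,0,0,0,-0.4],
)

```text
time: 20.88
ee_pos: [0.6258, -0.137, 0.3219]
tcp_rot: [179.8, 0.0, 89.9]
wrist_force: [0.4, 0.5, -0.6]
opening: 0.0599
grasp_force: 0.0
```

```bash
python3 - <<'E'
from h import *
s=bot.get_obs();print({k:np.round(s[k],4) for k in('time','ee_pos','opening','grasp_force')})
a=snap('scene','s7.png');w=snap('wrist','w7.png')
print(bot.landmark_of('wrist','vial_mid')[:2])
ca=cv2.resize(cv2.imread('pics/s7.png')[130:280,190:340],None,fx=2.6,fy=2.6,interpolation=2)
cb=cv2.resize(cv2.imread('pics/w7.png')[50:200,180:330],None,fx=2.6,fy=2.6,interpolation=2)
cv2.imwrite('pics/c7.png',np.hstack([ca,cb]))
E
```

```text
{'time': np.float64(20.875), 'ee_pos': array([ 0.6258, -0.137 ,  0.3219]), 'opening': np.float64(0.0599), 'grasp_force': np.float64(0.0)}
[{'pixel': [266.5, 123.6], 'p': 0.85}, {'pixel': [267.7, 121.8], 'p': 0.63}]
```

View pics/c7.png

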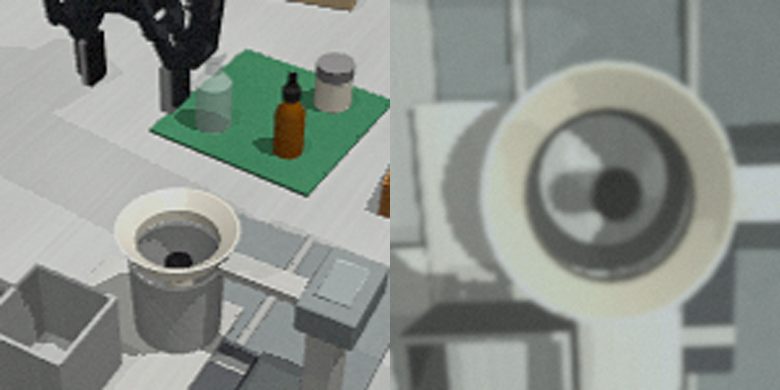

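The vial stands upright in the round pot (crop 617,193). Back to the handle.

Emit:
send_rows(
  moves=[-0.95,0,-0.4,0,0,0,-0.4,-0.95,0,-0.4,0,0,0,-0.4,-0.95,0,-0.6,0,0,0,-0.4,-0.95,0,-0.6,0,0,0,-0.4,-0.95,0,-0.6,0,0,0,-0.4,-0.95,0,-0.6,0,0,0,-0.4,-0.95,0,-0.6,0,0,0,-0.4,-0.61,0,-0.4,0,0,0,-0.4],
)

```text
time: 22.02
ee_pos: [0.4423, -0.1351, 0.2133]
tcp_rot: [-179.9, -0.0, 90.0]
wrist_force: [-0.3, 0.0, 0.5]
opening: 0.0599
grasp_force: 0.0
```

Emit:
send_rows(
  moves=[0,0,0,0,0,0,-0.4,0,0,-0.5,0,0,0,-0.4,0,0,0,0,0,0,-0.4],
)

```text
time: 22.4
ee_pos: [0.4439, -0.1357, 0.2012]
tcp_rot: [-179.9, -0.0, 90.0]
wrist_force: [1.0, -0.0, -0.8]
opening: 0.0598
grasp_force: 0.0
```

```bash
python3 - <<'E'
from h import *
s=bot.get_obs();print({k:np.round(s[k],4) for k in('time','ee_pos','opening','grasp_force')})
d=snap('wrist')
for e in bot.landmark_of('wrist','handle_grip')[:1]: print(np.round(e['pixel']),round(e['p'],2),onz(d,e['pixel'],.088).round(4))
E
```

```text
{'time': np.float64(22.4), 'ee_pos': array([ 0.4439, -0.1357,  0.2012]), 'opening': np.float64(0.0598), 'grasp_force': np.float64(0.0)}
[262. 191.] 0.91 [ 0.4414 -0.1397  0.088 ]
```

Emit:
send_rows(
  moves=[0,-0.1,-0.9,0,0,0,-0.4,0,0,-0.9,0,0,0,-0.4,0,0,-0.9,0,0,0,-0.4,0,0,-0.9,0,0,0,-0.4,0,0,-0.9,0,0,0,-0.4,0,0,-0.7,0,0,0,-0.4,0,0,0,0,0,0,-0.4],
)

```text
time: 23.38
ee_pos: [0.4434, -0.1382, 0.0716]
tcp_rot: [-179.9, -0.0, 90.0]
wrist_force: [-0.4, 0.4, 1.0]
opening: 0.0598
grasp_force: 0.0
```

Emit:
send_rows(
  moves=[0,0,0,0,0,0,1,0,0,0,0,0,0,1,0,0,0,0,0,0,1,0,0,0,0,0,0,1],
  squeeze=40,
)

```text
time: 23.88
ee_pos: [0.4444, -0.1386, 0.0735]
tcp_rot: [179.9, 0.0, 90.0]
wrist_force: [-0.9, 0.5, 6.7]
opening: 0.0211
grasp_force: 39.1
```

Emit:
send_rows(
  moves=[0.1,0.2,0,0,0,0,1,0.2,0.37,0,0,0,0,1,0.2,0.37,0,0,0,0,1,0.2,0.37,0,0,0,0,1,0.2,0.37,0,0,0,0,1,0.2,0.37,0,0,0,0,1,0.2,0.37,0,0,0,0,1,0.2,0.37,0,0,0,0,1],
)

```text
time: 24.88
ee_pos: [0.4818, -0.0689, 0.0735]
tcp_rot: [179.9, 0.1, 89.9]
wrist_force: [-2.3, -3.3, 7.8]
opening: 0.0208
grasp_force: 39.3
```

Emit:
send_rows(
  moves=[0.2,0.37,0,0,0,0,1,0.2,0.37,0,0,0,0,1,0.2,0.37,0,0,0,0,1,0.2,0.32,0,0,0,0,1,0.15,0.25,0,0,0,0,1,0.1,0.2,0,0,0,0,1,0,0,0,0,0,0,1,0,0,0,0,0,0,1],
)

```text
time: 25.88
ee_pos: [0.5083, -0.0214, 0.0735]
tcp_rot: [179.9, -0.0, 90.0]
wrist_force: [-0.0, 2.9, 5.8]
opening: 0.0209
grasp_force: 39.2
```

Emit:
send_rows(
  moves=[-0.07,-0.13,0,0,0,0,1,-0.07,-0.13,0,0,0,0,1,0,0,0,0,0,0,1,0,0,0,0,0,0,1],
)

```text
time: 26.38
ee_pos: [0.5049, -0.0283, 0.0735]
tcp_rot: [179.9, 0.0, 90.0]
wrist_force: [0.6, -0.3, 6.3]
opening: 0.0208
grasp_force: 39.3
```

Emit:
send_rows(
  moves=[0,0,0,0,0,0,-0.4,0,0,0,0,0,0,-0.4,0,0,0.9,0,0,0,-0.4,0,0,1,0,0,0,-0.4,0,0,1,0,0,0,-0.4,0,0,1,0,0,0,-0.4,0,-0.5,1,0,0,0,-0.4,0.4,-0.9,1,0,0,0,-0.4],
)

```text
time: 27.38
ee_pos: [0.5139, -0.0631, 0.2209]
tcp_rot: [-180.0, -0.0, 90.0]
wrist_force: [1.0, -0.3, 0.2]
opening: 0.0592
grasp_force: 0.0
```

Emit:
send_rows(
  moves=[0.7,-0.8,1,0,0,0,-0.4,0.8,-0.8,1,0,0,0,-0.4,0.8,-0.7,1,0,0,0,-0.4,0.8,-0.7,1,0,0,0,-0.4,0.9,0,0.4,0,0,0,-0.4,0.4,0,0,0,0,0,-0.4,0,0,0,0,0,0,-0.4],
)

```text
time: 28.25
ee_pos: [0.6247, -0.1382, 0.3289]
tcp_rot: [-179.9, -0.0, 90.0]
wrist_force: [0.7, 0.7, -0.4]
opening: 0.0596
grasp_force: 0.0
```

```bash
python3 - <<'E'
from h import *
s=bot.get_obs();print({k:np.round(s[k],4) for k in('time','ee_pos','opening')})
d=snap('wrist','w8.png')
for q,z in dict(handle_grip=.088,square_pot=.041,round_pot=.041,vial_mid=.0785).items():
    for e in bot.landmark_of('wrist',q)[:1]: print(q,np.round(e['pixel']),round(e['p'],2),onz(d,e['pixel'],z).round(4))
F=np.array([.6253,-.0826]); g=cv2.imread('pics/w8.png')
k=4; u0,v0=[int(x) for x in proj(d,np.array([*F,.1]))-75]; g=cv2.resize(g[max(v0,0):v0+150,u0:u0+190],None,fx=k,fy=k,interpolation=cv2.INTER_CUBIC)
def poly(P,z,col):
    Q=np.array([proj(d,np.array([F[0]+x,F[1]+y,z]))-[u0,max(v0,0)] for x,y in P])*k+1.5
    cv2.polylines(g,[np.round(Q).astype(np.int32)],True,col,1)
C=[(np.cos(t),np.sin(t)) for t in np.linspace(0,6.283,200)]; S=[(1,1),(1,-1),(-1,-1),(-1,1)]
poly(np.array(C)*.054,.158,(0,0,255)); poly(np.array(C)*.036,.134,(0,0,255))
poly(np.array(S)*.038,.041,(0,255,0)); poly(np.array(S)*.042,.122,(255,0,0))
cv2.imwrite('pics/c8.png',g)
E
```

```text
{'time': np.float64(28.25), 'ee_pos': array([ 0.6247, -0.1382,  0.3289]), 'opening': np.float64(0.0596)}
handle_grip [173.  77.] 0.98 [ 0.5076 -0.0274  0.088 ]
square_pot [264. 116.] 0.95 [ 0.624  -0.0774  0.041 ]
round_pot [305.  37.] 0.89 [0.6802 0.0287 0.041 ]
vial_mid [316.  36.] 0.62 [0.6895 0.0215 0.0785]
```

View pics/c8.png

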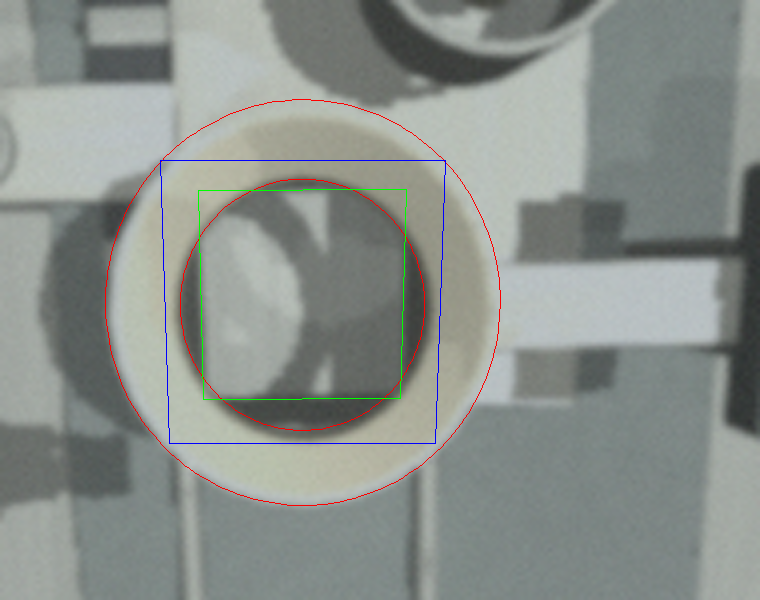

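The square pot's floor matches the green prediction under the funnel to about 1–2 mm, so the carrier stays. Now the jar.

Emit:
send_rows(
  moves=[-0.09,0.97,0,0,0,0,-0.7,-0.09,0.97,0,0,0,0,-0.7,-0.09,0.97,0,0,0,0,-0.7,-0.09,0.97,0,0,0,0,-0.7,-0.09,0.97,0,0,0,0,-0.7,-0.09,0.97,0,0,0,0,-0.7,-0.09,0.97,0,0,0,0,-0.7,-0.09,0.97,0,0,0,0,-0.7],
)

```text
time: 29.5
ee_pos: [0.6053, 0.0582, 0.3304]
tcp_rot: [180.0, -0.0, 90.0]
wrist_force: [0.2, 0.1, -0.6]
opening: 0.0727
grasp_force: 0.0
```

Emit:
send_rows(
  moves=[-0.09,0.97,-0.2,0,0,0,-1,-0.09,0.97,-0.2,0,0,0,-1,-0.09,0.97,-0.2,0,0,0,-1,-0.09,0.97,-0.2,0,0,0,-1,-0.09,0.97,-0.2,0,0,0,-1,-0.09,0.97,-0.2,0,0,0,-1,-0.09,0.97,-0.2,0,0,0,-1,-0.09,0.97,-0.2,0,0,0,-1],
)

```text
time: 30.5
ee_pos: [0.5874, 0.2517, 0.29]
tcp_rot: [180.0, -0.0, 90.0]
wrist_force: [-0.2, -1.4, -0.4]
opening: 0.0861
grasp_force: 0.0
```

Emit:
send_rows(
  moves=[-0.09,0.9,-0.5,0,0,0,-1,-0.09,0.9,-0.5,0,0,0,-1,-0.09,0.9,-0.5,0,0,0,-1,0,0,0,0,0,0,-1,0,0,0,0,0,0,-1],
)

```text
time: 31.12
ee_pos: [0.5814, 0.3173, 0.2526]
tcp_rot: [180.0, 0.0, 90.0]
wrist_force: [1.4, -0.0, 0.7]
opening: 0.0854
grasp_force: 0.0
```

```bash
python3 look.py w9.png
```

```text
{'time': np.float64(31.125), 'ee_pos': array([0.5814, 0.3173, 0.2526]), 'q': array([ 2.862680e+01,  2.234300e+01,  3.321380e+01,  1.008754e+02,
       -1.190000e-02,  1.186593e+02]), 'opening': np.float64(0.0854), 'grasp_force': np.float64(0.0)}
vial_mid [330. 343.] 0.22 [0.6834 0.0368 0.0435]
jar_mid [264. 135.] 0.62 [0.5815 0.3569 0.036 ]
dropper [265. 214.] 0.82 [0.5828 0.2382 0.006 ]
stoppered [190. 212.] 0.79 [0.4706 0.2415 0.006 ]
vial extent [253. 201. 271. 247.] 0.3
jar extent [249. 118. 285. 160.] 0.65
```

Emit:
send_rows(
  moves=[0,0.77,-0.5,0,0,0,-1,0,0.77,-0.5,0,0,0,-1,0,0,-0.95,0,0,0,-1,0,0,-0.95,0,0,0,-1,0,0,-0.95,0,0,0,-1,0,0,-0.95,0,0,0,-1,0,0,0,0,0,0,-1],
)

```text
time: 32.35
ee_pos: [0.5799, 0.3563, 0.1292]
tcp_rot: [-179.8, 0.1, 90.0]
wrist_force: [0.5, -0.5, 0.4]
opening: 0.0856
grasp_force: 0.0
```

```bash
python3 look.py w10.png
```

```text
{'time': np.float64(32.35), 'ee_pos': array([0.5799, 0.3563, 0.1292]), 'q': array([3.156370e+01, 2.280760e+01, 2.006590e+01, 8.754090e+01,
       7.700000e-03, 1.215425e+02]), 'opening': np.float64(0.0856), 'grasp_force': np.float64(0.0)}
jar_mid [270. 196.] 0.69 [0.5846 0.3532 0.036 ]
dropper [266. 288.] 0.85 [0.5813 0.2371 0.006 ]
stoppered [173. 283.] 0.92 [0.4783 0.2432 0.006 ]
vial extent [241. 165. 296. 234.] 0.43
jar extent [238. 162. 300. 234.] 0.56
```

Emit:
send_rows(
  moves=[0.12,-0.04,-0.9,0,0,0,-1,0,0,-0.9,0,0,0,-1,0,0,-0.9,0,0,0,-1,0,0,-0.9,0,0,0,-1,0,0,-0.4,0,0,0,-1,0,0,0,0,0,0,-1,0,0,0,0,0,0,1,0,0,0,0,0,0,1],
)

```text
time: 33.7
ee_pos: [0.5849, 0.3551, 0.0337]
tcp_rot: [179.9, -0.0, 90.0]
wrist_force: [-0.8, -0.3, -0.8]
opening: 0.0516
grasp_force: 0.0
```

Emit:
send_rows(
  moves=[0,0,0,0,0,0,1,0,0,0,0,0,0,1,0,0,1,0,0,0,1,0,0,1,0,0,0,1,0,0,1,0,0,0,1,0,0,1,0,0,0,1,0,0,1,0,0,0,1,0,0,1,0,0,0,1],
)

```text
time: 34.7
ee_pos: [0.5843, 0.3548, 0.1832]
tcp_rot: [-180.0, 0.0, 90.0]
wrist_force: [0.7, 0.7, 0.4]
opening: 0.0459
grasp_force: 41.1
```

Emit:
send_rows(
  moves=[0.09,-0.5,0.9,0,0,0,1,0.09,-0.97,0.9,0,0,0,1,0.09,-0.97,0.7,0,0,0,1,0.09,-0.97,0.5,0,0,0,1,0.09,-0.97,0,0,0,0,1,0.09,-0.97,0,0,0,0,1,0.09,-0.97,0,0,0,0,1,0.09,-0.97,0,0,0,0,1],
)

```text
time: 35.7
ee_pos: [0.6023, 0.1708, 0.2569]
tcp_rot: [-179.9, 0.0, 90.0]
wrist_force: [0.6, -1.2, -0.5]
opening: 0.0456
grasp_force: 41.1
```

Emit:
send_rows(
  moves=[0.09,-0.97,0,0,0,0,1,0.09,-0.97,0,0,0,0,1,0.09,-0.97,0,0,0,0,1,0.09,-0.97,0,0,0,0,1,0.09,-0.97,0,0,0,0,1,0.09,-0.97,0,0,0,0,1,0,0,0,0,0,0,1,0,0,0,0,0,0,1],
)

```text
time: 36.7
ee_pos: [0.6157, 0.027, 0.2572]
tcp_rot: [-180.0, -0.0, 89.9]
wrist_force: [0.3, 0.6, 0.1]
opening: 0.046
grasp_force: 41.1
```

Emit:
send_rows(
  moves=[0.07,-0.88,0,0,0,0,1,0.07,-0.88,0,0,0,0,1,0.07,-0.88,0,0,0,0,1,0.07,-0.88,0,0,0,0,1,0.07,-0.88,0,0,0,0,1,0,0,0,0,0,0,1,0,0,0,0,0,0,1],
)

```text
time: 37.58
ee_pos: [0.6247, -0.0831, 0.2575]
tcp_rot: [-180.0, -0.0, 89.9]
wrist_force: [0.1, 0.4, -0.5]
opening: 0.046
grasp_force: 41.1
```

```bash
python3 - <<'E'
from h import *
s=bot.get_obs();print({k:np.round(s[k],4) for k in('time','ee_pos','opening','grasp_force')})
D={c:snap(c) for c in('scene','side')}
rs=[]
for c in D:
    for e in bot.landmark_of(c,'jar_mid')[:1]: print(c,np.round(e['pixel']),e['p']); rs.append(ray(D[c],e['pixel']))
    for e in bot.boxes_of(c,'jar')[:1]: print(np.round(e['extent']),e['p'])
if len(rs)>1: print(tri(rs))
E
```

```text
{'time': np.float64(37.575), 'ee_pos': array([ 0.6247, -0.0831,  0.2575]), 'opening': np.float64(0.046), 'grasp_force': np.float64(41.1018)}
scene [256. 181.] 0.74
[245. 166. 268. 199.] 0.91
side [271.  84.] 0.57
[257.  69. 280. 106.] 0.82
[ 0.6269654  -0.09194142  0.26077418]
```

Emit:
send_rows(
  moves=[0,0.05,-0.9,0,0,0,1,0,0,-0.9,0,0,0,1,0,0,-0.9,0,0,0,1,0,0,-0.8,0,0,0,1,0,0,0,0,0,0,1,0,0,0,0,0,0,-1,0,0,0,0,0,0,-1,0,0,0,0,0,0,-1],
)

```text
time: 38.88
ee_pos: [0.6249, -0.0817, 0.1708]
tcp_rot: [179.9, 0.0, 90.0]
wrist_force: [-0.2, -1.0, -0.0]
opening: 0.0856
grasp_force: 0.0
```

Emit:
send_rows(
  moves=[0,0,1,0,0,0,-1,0,0,1,0,0,0,-1,0,0,1,0,0,0,-1,0,-0.7,1,0,0,0,-1,0,-0.7,1,0,0,0,-1,0,-0.7,1,0,0,0,-1,0,0,0,0,0,0,-1],
)

```text
time: 39.75
ee_pos: [0.6251, -0.1352, 0.322]
tcp_rot: [179.8, 0.0, 89.9]
wrist_force: [0.7, 0.7, -0.7]
opening: 0.0854
grasp_force: 0.0
```

```bash
python3 - <<'E'
from h import *
s=bot.get_obs();print({k:np.round(s[k],4) for k in('time','ee_pos','opening','grasp_force')})
a=snap('scene','s9.png');w=snap('wrist','w11.png')
ca=cv2.resize(cv2.imread('pics/s9.png')[130:310,190:370],None,fx=2.2,fy=2.2,interpolation=2)
cb=cv2.resize(cv2.imread('pics/w11.png')[0:180,170:350],None,fx=2.2,fy=2.2,interpolation=2)
cv2.imwrite('pics/c9.png',np.hstack([ca,cb]))
E
```

```text
{'time': np.float64(39.75), 'ee_pos': array([ 0.6251, -0.1352,  0.322 ]), 'opening': np.float64(0.0854), 'grasp_force': np.float64(0.0)}
```

View pics/c9.png

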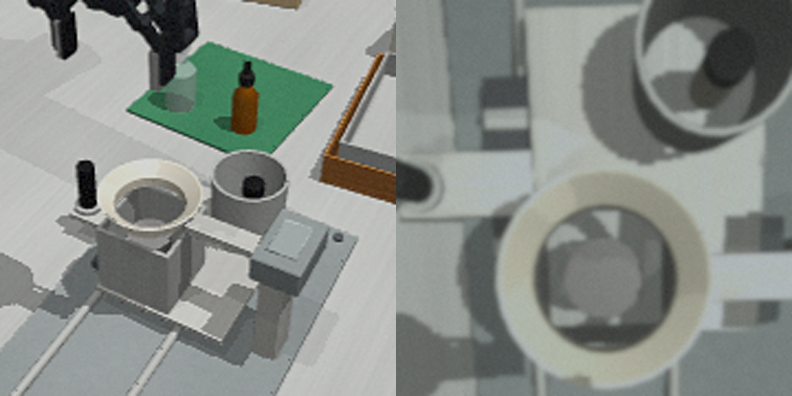

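The jar stands in the square pot (crop 602,278) and the vial in the round pot (735,55). Both bystander bottles are standing, and the gripper is clear of everything.

```bash
python3 -c "
from workcell import bot
print(bot.job_done())"
```

```text
the job is handed in; nothing more can be done
None
```

The job is handed in at about 40 s on the robot's clock: the vial is in the round pot, the jar is in the square pot, the carrier stands with the square pot within about 2 mm of the funnel's centre, and both bystander bottles are still standing.

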